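Load a tube rack under the ratchet press of a tube mixer

ROBOT

A 6-joint arm with a two-finger parallel gripper is mounted at the origin on the work surface. World frame = base frame: x ahead of the robot, y to its left, z up, the work surface at z = 0. Lengths are in m, angles in rad, forces in N, time in s.
With the tool pointing down it reaches from about 0.35 to 0.775 m from the base axis. Payload 7.3 kg.
Tool frame: the origin (TCP) lies between the finger pads; the fingertips stand 14 mm ahead of it and the grasp point (between the pads) lies 5 mm behind it; z points along the fingers, y is the line along which they close (so a half turn about z gives the same grasp; the last joint's range is limited). The gripper opens to 92 mm and grips with 3 to 60 N. Pads are 19 mm wide; open, the fingers measure 130 mm over their backs; the gripper's body (75 mm by 190 mm) begins 47 mm behind the grasp point.
Start: joints at [-1.307, 0.342, 1.524, -0, 1.275, -0.146], TCP at [0.209, -0.482, 0.241] pointing down, gripper open.
Joint ranges: [-2.53, 2.53], [-0.77, 2.02], [0.04, 2.7], [-1, 4.14], [0.28, 2.66], [-3.11, 3.11]. Speed limits (rad/s): [2.57, 2.57, 3.14, 3.14, 3.14, 3.14].

INTERFACE

Orientations are given as [roll, pitch, yaw] about the fixed x, y, z axes, in that order (R = Rz(yaw) Ry(pitch) Rx(roll)).
In Python, from cell import robot, cams gives the robot as it stands. The module is installed in compiled form; this text tells all that it offers.
- The arm moves only by the tool play_rows, never from a script. Its argument "commands" is a list of rows, each a list of 4 numbers: the shift along the tool's x, y, z in cm, then the turn about the tool's z in degrees. A call has 1 to 10 rows; each row shifts and turns the commanded pose from where the row before left it, along the tool's axes as they then stand; what a row does not reach is not made up. A row lasts 1/10 s, in which the tool goes at most 50 mm and 8.59 degrees, less where a joint would pass 70% of its speed; a pose out of reach is approached as far as the arm can. A call with a gripper value outside its range is refused whole. "gripper" is the opening, from -1 (shut) to 1 (fully open), so that 0 is half open, set as the call begins (left out, the last holds). The fingers move at their own pace and stop on an object; "grip_force" is the grip in N (left out, the last holds). Time passes only in rows, so rows that do not move let the fingers close. It gives the time, the measured TCP pose, the force, the opening and the grip force at its end, in the units of the state.
- robot.state(): the state, without advancing time (a new reading comes with each control period).
- cams.snapshot(name): name is "scene" or "top"; returns a dict with "image" (400x640x3 uint8, red, green, blue), "range_z" (400x640 float32, m along the optical axis (not along the pixel's ray), 0 where there is no reading), "fov_y" (degrees; the focal length in pixels is half the picture's height over the tangent of half this angle, whatever the lens; pixels are square), "cx", "cy" (the principal point, pixels), "pose" (4x4, takes a point from camera to world coordinates). Camera axes: x right, y down, z forward; pixel columns grow to the right and rows downward; lengths in m; the calibration is good to about 2 mm. A picture is of the moment at which its call begins.
- robot.close_job(): hands the job in; it is judged then, once.
The state is a dict: "t": time; "joint_pos": joint angles; "dq": joint speeds; "effort": joint torques, N m; "ee_pos": TCP position; "eef_rot": TCP orientation; "ft_force": force on the tool from outside, world axes, zero at the start; "ft_torque": the same for the moment, N m; "gripper_width": opening from 0.0 (shut) to 1.0 (fully open); "grasp_force": force on a finger pad.
Only numpy, scipy, OpenCV 4.12 (cv2) and the standard library are available. Lean on these libraries where they do the work, as an engineer would, in place of code of your own. Each camera call takes 0.05 s, during which the arm holds its last target. There are 200 camera calls.

TASK

Load the orange tube rack into the tube mixer: lift the mixer's press head by its blue grip post, click by click on the ratchet, to its top notch, let it hang there on the pawl, and slide the rack in along the tray until it is home against the end stop, without ramming it. Then pinch the red pawl tail against the post to lift the pawl out of the teeth and let the head down by hand, gently, until its pad rests on the tube caps, and let go; the caps are thin, so never press hard on them or let the head drop on them. Keep the pawl tail unpinched until the rack is in, and leave the other things on the bench where they are.

Things in the scene. Friction and masses are not known exactly. Their poses are not given: they have to be found in the camera images.
- mixer: Cream tube mixer fixed to the bench, 220 (x) x 310 (y) x 85 mm high; origin under its middle, x away from the robot, y along the tray to the loading end. An aluminium tray, its surface 90 mm up, runs along its top. A steel column at the back (x 62 to 86, y -80 to -62 mm, top 253 mm up, teeth on its +y edge) carries the press head. The head's end of the tray is at -y.
- end_stop: The rack's place. Origin on the tray's surface, middle of the press station, under the head's middle; axes as the mixer's. The stop is an upright plate across the tray with a rubber buffer, its face at y = -57 mm, that gives 1 mm per 3 N, 5 mm at most. Fences 22 mm high, 79 mm apart, run from y = -60 to 45 mm, then flare open to y = 77 mm. The open loading end ends at y = 225 mm. The column's front is at x = 82 mm.
- press_grip (a point): On the axis of the press head's blue upright grip post (20 mm along x, 16 mm along y, square to the mixer), 20 mm below its top, 58 mm above the plate it stands on. It rises with the head; it lies over x = 10, y = 0 mm of end_stop. Gripped on its x faces the head is lifted without touching the pawl tail.
- pad (a point): Middle of the underside of the press head's dark pad, 76 mm below press_grip, over the end_stop origin. The pad is firm foam that gives about 1 mm per 5 N, 4 mm at most. The cream plate with its pad is 110 (x) x 120 (y) x 18 mm; the head weighs 0.4 kg and slides straight up and down.
- press (a joint): Height of the press head in m, 0 to 0.057 (end of travel); at 0 the pad is 30 mm above the tray. Teeth hold it at 0, 10, 20, 30, 40 and 50 mm: 50 is the top notch. Each tooth takes 5 N rising to 12 N, then the pawl clicks in and the force drops. Let go between teeth it falls to the tooth below. With the pawl lifted only the hand holds it (weight 4 N, guide friction 1 N).
- pawl_tail (a point): Near the upper end of the red pawl tail: a paddle 20 mm wide (x), 5 mm thick, 42 mm long, on the +y side of the grip post, riding with the head, leaning away from the post (37 mm across both along y at its upper end). Pinched along y to the post (5 to 7 N) it stands nearly upright: about 24 mm across both, the middle of the two 3.5 mm to +y of the post's axis.
- pawl (a joint): Angle of the sprung pawl in rad: 0 seated between teeth, 0.25 fully lifted (tail pinched in). It flicks to about 0.18 as each tooth passes; above 0.20 it is clear of the teeth and the head is free to go down (it may sink a few mm before the pinch grips firmly). Its shaft lies along x, 30 mm below press_grip and 12.5 mm to +y.
- rack_centre (a point): The orange tube rack (74 along x, 110 along y, 36 mm high, 0.3 to 0.5 kg), loose on the tray's loading end: its middle, 18 mm above its underside; its axes are the rack's. Home, it is at x = 0, y = -2 mm of end_stop. The caps of its eight tubes stand 54 to 74 mm above its underside, all alike but different from batch to batch and not measured. It slides with 2 to 4 N.
- rack_tab (a point): Middle of the rack's upright handle tab: 36 mm along x, 10 mm along y, from 20 to 72 mm above the rack's underside. This point is 105 mm to +y of the rack's middle and 55 mm above its underside. Home, it is at x = 0, y = 103 mm of end_stop.
- specimen_pot: bystander: white pot with yellow lid, 62 mm wide, 69 mm high; origin under its middle
- reagent_bottle: bystander: white bottle with blue cap, 60 mm wide, 150 mm high; origin under its middle
- slide_box: bystander: grey-green slide box, 102 x 157 x 38 mm; origin under its middle
- tally_counter: bystander: steel tally counter, 46 mm wide, 32 mm high; origin under its middle
- cap_tray: bystander: white tray of spare caps, 90 x 120 x 30 mm; origin under its middle

How it is judged:
On the way, in this order (a step that is already met when the one before it is completed fails the run):
1. the press head hangs at its top notch on the pawl, untouched (value of joint press above 0.0475 m and contact force between each of the arm, the fingers and press below 0.05 N and velocity of joint press between -0.01 and 0.01 m/s), for 0.2 s.
2. the rack is home against the end stop under the raised head (y of rack_tab in the frame of end_stop between 0.097 and 0.11 m and x of rack_tab in the frame of end_stop between -0.007 and 0.007 m and z of rack_tab in the frame of end_stop below 0.06 m and angle between the y axis of rack_tab and the y axis of end_stop, either way round below 0.1 rad and value of joint press above 0.0475 m), for 0.2 s.
At the end, for the whole second after the job is handed in: The rack stands home in the station (handle tab within 6 mm of its place along the tray, 7 mm across, 0.1 rad), and the press head, let go and at rest, bears on the tube caps with its pad (more than 0.7 N, less than 14 N) (y of rack_tab in the frame of end_stop between 0.097 and 0.11 m and x of rack_tab in the frame of end_stop between -0.007 and 0.007 m and z of rack_tab in the frame of end_stop below 0.06 m and angle between the y axis of rack_tab and the y axis of end_stop, either way round below 0.1 rad and contact force between press and rack between 0.7 and 14 N and value of joint press below 0.0465 m and velocity of joint press between -0.01 and 0.01 m/s); the robot touches nothing.
It fails at once if the tube caps are pressed or struck with more than 15 N (contact force between press and rack above 15 N).
It fails at once if the rack is rammed against the end stop with more than 22 N (contact force between rack and end_stop above 22 N).
It fails at once if the pawl tail is pinched in before the rack is in the station (value of joint pawl above 0.225 rad and y of rack_tab in the frame of end_stop above 0.125 m).
It fails at once if the rack is tipped or lifted off the tray (angle between rack_tab's own z axis and vertical above 0.2 rad or z of rack_tab in the frame of end_stop above 0.085 m).
It fails at once if a bystander is moved by more than 20 mm (distance of any of specimen_pot, reagent_bottle, slide_box, tally_counter, cap_tray from where it was at the start of the episode above 0.02 m).
It also fails if it takes over 67 s, if anything falls off the work surface, if the arm or the gripper's body presses on something with over 40 N, if the wrist force passes 120 N, or if a joint passes its speed limit or range.

## Working session

There is one attempt and no reset: what is moved stays moved. The work goes in short steps, Python scripts to look and compute and a tool call to move; the robot and the scene stay as the last step left them, time stands still between calls to the robot, and variables do not carry over. Pictures are saved under pics/ and viewed, at most 10 in all, crops included, and the job is handed in when it is done.

Besides the shell and the picture viewer there is one more tool, called after "Request:" as name([rows], argument=value, ...), one row to a line, values as JSON. play_rows: Moves the arm, as the interface text tells. Its arguments: {"type":"object","properties":{"commands":{"type":"array","items":{"type":"array","items":{"type":"number"}}},"gripper":{"type":"number"},"grip_force":{"type":"number"}},"required":["commands"]}

```bash
mkdir -p pics
cat > h.py <<'E'
import numpy as np, cv2
from cell import robot, cams
def snap(n):
    s=cams.snapshot(n); h,w=s['range_z'].shape
    f=h/2/np.tan(np.radians(s['fov_y'])/2)
    v,u=np.mgrid[:h,:w]; z=s['range_z']
    P=np.stack([(u-s['cx'])/f*z,(v-s['cy'])/f*z,z],-1)
    W=P@s['pose'][:3,:3].T+s['pose'][:3,3]
    W[z==0]=np.nan
    return s['image'],W
def save(n,im): cv2.imwrite('pics/'+n,cv2.cvtColor(im,cv2.COLOR_RGB2BGR))
E
python3 - <<'E'
from h import *
for n in('scene','top'):
    im,W=snap(n); np.savez(n,im=im,W=W); save(n+'0.png',im)
print(robot.state())
E
```

```text
{'t': 0.1, 'joint_pos': array([-1.30699796e+00,  3.42671754e-01,  1.52491298e+00, -3.71366525e-05,
        1.27539032e+00, -1.46008669e-01]), 'dq': array([-0.0003677 , -0.00054793, -0.00346043,  0.00108927, -0.00012355,
        0.00093373]), 'effort': array([ 1.60114399e-03, -4.32004416e+01, -2.44696176e+01,  7.19165476e-02,
        5.25683386e-02, -5.29648389e-05]), 'ee_pos': array([ 0.20909392, -0.48119552,  0.2401077 ]), 'eef_rot': array([-3.14021980e+00, -1.65990724e-04,  4.09817759e-01]), 'ft_force': array([ 0.15465983,  0.68937019, -0.60354936]), 'ft_torque': array([ 0.00954267,  0.0279149 , -0.01643811]), 'grasp_force': 0.0, 'gripper_width': 0.999812000440413}
```

View pics/scene0.png

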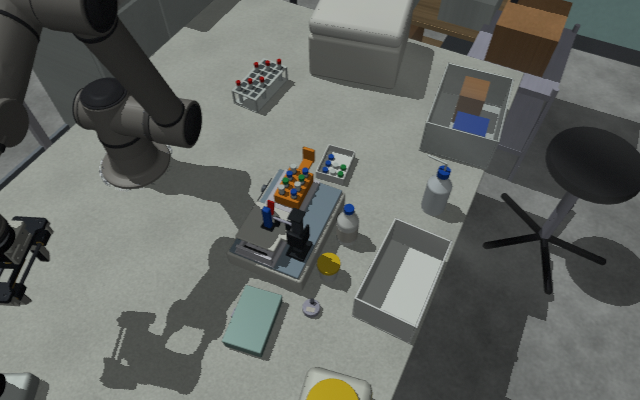

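View pics/top0.png

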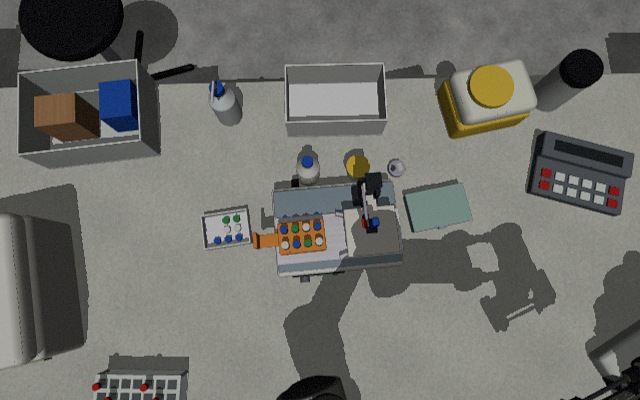

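The top view shows the mixer around (338,225), with the blue post at (374,222), the red tail at (365,224), the orange rack at (302,237) and its tab at (265,240). World +x is up in the picture and +y is left.

Run:
```python
from h import *
for n in('top','scene'):
    d=np.load(n+'.npz'); im=d['im']; W=d['W']; hsv=cv2.cvtColor(im,cv2.COLOR_RGB2HSV)
    H,S,V=hsv[...,0].astype(int),hsv[...,1],hsv[...,2]
    x,y,z=W[...,0],W[...,1],W[...,2]
    roi=(x>.3)&(x<.85)&(y>-.3)&(y<.4)
    def rep(name,m):
        p=W[m]; 
        if len(p)<4: print(n,name,len(p)); return
        r=cv2.minAreaRect(p[:,:2].astype(np.float32)*1000)
        v,u=np.nonzero(m)
        print(n,name,len(p),'px',u.mean().round(),v.mean().round(),'med',np.median(p,0).round(4),'min',p.min(0).round(3),'max',p.max(0).round(3),'rect',[np.round(q,1) for q in r])
    blue=roi&(abs(H-112)<14)&(S>120)
    k,l,st,c=cv2.connectedComponentsWithStats(blue.astype(np.uint8))
    for i in range(1,k):
        if st[i,4]>8: rep('blue',l==i)
    rep('red',roi&((H<5)|(H>174))&(S>130)&(z>.12)&(z<.3))
    org=roi&(H>8)&(H<17)&(S>150)
    rep('orange',org); rep('org rack top',org&(z>.115)&(z<.135)); rep('tab top',org&(z>.15)&(z<.175))
    rep('tray/body',roi&(z>.08)&(z<.095)&(x<.8))
    rep('plate',roi&(z>.13)&(z<.15)&(S<70)&(V>60)&(y<.1))
    rep('column',roi&(z>.245)&(z<.26)&(V<90))
    rep('hi',roi&(z>.17)&(z<.4))
```

```text
top blue 108 px 307.0 161.0 med [0.7154 0.0555 0.1494] min [0.702 0.043 0.   ] max [0.773 0.067 0.154] rect [array([737.3,  54.9]), array([23.8, 70. ]), np.float64(88.7)]
top blue 108 px 373.0 223.0 med [ 0.5546 -0.0845  0.2225] min [ 0.547 -0.099  0.151] max [ 0.573 -0.079  0.228] rect [array([559.6, -86.6]), array([25.7, 18.2]), np.float64(19.8)]
top blue 48 px 317.0 226.0 med [0.5614 0.036  0.1511] min [0.553 0.029 0.124] max [0.573 0.043 0.155] rect [array([562.9,  35.9]), array([13.9, 19.3]), np.float64(89.1)]
top blue 50 px 283.0 229.0 med [0.5552 0.1128 0.1513] min [0.546 0.105 0.124] max [0.566 0.121 0.154] rect [array([556., 113.]), array([15.4, 19.6]), np.float64(89.4)]
top blue 36 px 238.0 237.0 med [0.5538 0.242  0.0136] min [0.545 0.234 0.006] max [0.563 0.251 0.019] rect [array([554.1, 242.4]), array([16.5, 16.8]), np.float64(87.2)]
top blue 39 px 217.0 240.0 med [0.5472 0.2965 0.0136] min [0.54  0.289 0.002] max [0.557 0.305 0.018] rect [array([546.4, 297.2]), array([16.2, 15.7]), np.float64(62.6)]
top blue 38 px 228.0 239.0 med [0.5497 0.2685 0.0129] min [0.541 0.261 
[... 3650 characters left out ...]
.0 224.0 med [0.6166 0.0178 0.086 ] min [ 0.46  -0.168  0.08 ] max [0.746 0.144 0.095] rect [array([608.6,  -9.5]), array([282.7, 303.1]), np.float64(3.4)]
scene plate 1251 px 264.0 226.0 med [ 0.5505 -0.104   0.1472] min [ 0.492 -0.152  0.13 ] max [0.723 0.087 0.15 ] rect [array([594. , -47.9]), array([247.6, 204.7]), np.float64(76.0)]
scene column 183 px 296.0 215.0 med [ 0.6433 -0.0862  0.253 ] min [ 0.626 -0.103  0.248] max [ 0.66  -0.067  0.257] rect [array([643.1, -85.1]), array([32.5, 35.9]), np.float64(4.5)]
scene hi 843 px 288.0 221.0 med [ 0.6355 -0.0901  0.2026] min [ 0.547 -0.11   0.17 ] max [0.85  0.273 0.257] rect [array([732.7,  58. ]), array([472.6, 116.5]), np.float64(48.1)]
```

Run:
```python
from h import *
for n in('top','scene'):
    d=np.load(n+'.npz'); im=d['im']; W=d['W']; x,y,z=W[...,0],W[...,1],W[...,2]
    hsv=cv2.cvtColor(im,cv2.COLOR_RGB2HSV); H,S=hsv[...,0].astype(int),hsv[...,1]
    def rect(nm,m):
        k,l,st,c=cv2.connectedComponentsWithStats(m.astype(np.uint8)); i=1+np.argmax(st[1:,4]); p=W[l==i]
        r=cv2.minAreaRect(p[:,:2].astype(np.float32)*1000); print(n,nm,len(p),[np.round(q,1) for q in r],np.median(p[:,2]))
    rect('plate',(z>.142)&(z<.151)&(x>.45)&(x<.63)&(y<-.02)&(y>-.2))
    rect('body',(z>.075)&(z<.3)&(x<.72)&(x>.4)&(y<.16)&(y>-.25)&~((H>8)&(H<17)&(S>150)))
    rect('rack',(z>.115)&(z<.135)&(H>8)&(H<17)&(S>150)&(y<.13)&(y>.0))
    m=(abs(H-112)<14)&(S>120)&(x>.53)&(x<.6)&(y<-.06)
    rect('posttop',m&(z>.222))
    rect('tabtop',(z>.155)&(H>8)&(H<17)&(S>150)&(y>.15))
    # body edges: near (low x) edge points per column, x-min at z>.075
    m=(z>.078)&(z<.095)&(x>.4)&(x<.52)
    q=W[m]; b=np.round(q[:,1]/.004); e=np.array([q[b==k][np.argmin(q[b==k][:,0])] for k in np.unique(b) if (b==k).sum()>2])
    e=e[(e[:,1]>-.14)&(e[:,1]<.12)]; f=np.polyfit(e[:,1],e[:,0],1); print('edge yaw',-np.degrees(np.arctan(f[0])),f, np.std(e[:,0]-np.polyval(f,e[:,1])))
```

```text
top plate 2244 [array([560.4, -87.3]), array([136.1, 120.1]), np.float64(3.7)] 0.14716366697891137
top body 8845 [array([566.4,  -6.7]), array([212.6, 313.5]), np.float64(3.6)] 0.08974905789063681
top rack 928 [array([540.3,  74.5]), array([ 73. , 110.9]), np.float64(5.0)] 0.12571831479117707
top posttop 58 [array([558. , -86.3]), array([14.9, 19.5]), np.float64(87.0)] 0.2247430357254699
top tabtop 66 [array([530.6, 177.5]), array([34.2,  9. ]), np.float64(4.4)] 0.16137741490485258
edge yaw 3.93645267666412 [-0.06881236  0.46707603] 0.0011251563213419827
scene plate 1156 [array([559.7, -88.5]), array([132.2, 120.5]), np.float64(3.8)] 0.14757852248120884
scene body 6490 [array([570.2, -13.6]), array([216.4, 305.7]), np.float64(4.0)] 0.09714425035224472
scene rack 437 [array([542.8,  72.2]), array([ 72.1, 113.3]), np.float64(4.9)] 0.1255459393435019
scene posttop 33 [array([559.6, -89.8]), array([16. , 15.1]), np.float64(13.8)] 0.22454872568227813
scene tabtop 41 [array([531.9, 176.4]), array([34.2, 11.8]), np.float64(1.1)] 0.16065826680526762
edge yaw 3.3585121078250006 [-0.05868432  0.46851508] 0.0018001239321502277
```

Yaw comes out near 3.8°. The head seems to start at the 10 mm notch, and the cap tops are about 65 mm above the tray. I'll turn so that tool x runs along mixer y and tool y along mixer x, then go above the post.

Request:
play_rows([
  [0,0,-1,-8.5],
  [0,0,-1,-8.5],
  [0,0,-1,-8.5],
  [0,0,-1,-8.5],
  [0,0,-1,-8.5],
  [0,0,-1,-8.5],
  [0,0,-1,-8.5],
  [0,0,-1,-8.5],
  [0,0,0,-2.3],
], gripper=0.1, grip_force=50)

```text
t: 1.0
ee_pos: [0.2093, -0.4819, 0.3218]
eef_rot: [3.141, 0.002, 1.641]
ft_force: [-0.3, -0.7, 0.3]
gripper_width: 0.547
grasp_force: 0.0
```

Request:
play_rows([
  [3,3,0,0],
  [3,3,0,0],
  [3,3.1,0,0],
  [3.1,3.1,0,0],
  [3.1,3.1,0,0],
  [3.1,3.1,0,0],
  [3.1,3.1,0,0],
  [3.1,3.1,0,0],
  [3.1,3.1,0,0],
  [3.1,3.1,0,0],
])

```text
t: 2.0
ee_pos: [0.4971, -0.1532, 0.3204]
eef_rot: [-3.141, -0.0, 1.637]
ft_force: [-0.4, -0.0, 0.8]
gripper_width: 0.549
grasp_force: 0.0
```

Request:
play_rows([
  [3.1,3.2,0,0],
  [2.5,2.8,0,0],
  [0,0,0,0],
  [0,0,0,0],
])

```text
t: 2.4
ee_pos: [0.5525, -0.0945, 0.3199]
eef_rot: [-3.14, -0.0, 1.639]
ft_force: [-0.3, -0.5, 0.5]
gripper_width: 0.546
grasp_force: 0.0
```

```bash
cat >> h.py <<'E'
YAW=np.radians(3.8); C,Sn=np.cos(YAW),np.sin(YAW)
POST=np.array([.5585,-.0875])
def rel(p):  # mixer-axes position relative to the post axis (mm)
    d=(np.asarray(p)[...,:2]-POST)*1000; return np.stack([d[...,0]*C+d[...,1]*Sn,-d[...,0]*Sn+d[...,1]*C],-1)
def st():
    s=robot.state(); print('t',round(s['t'],2),'rel',rel(s['ee_pos']).round(1),'z',round(s['ee_pos'][2]*1000,1),'yaw',np.degrees(s['eef_rot']).round(1),'F',s['ft_force'].round(1),'w',round(s['gripper_width']*92,1),'gf',round(s['grasp_force'],1)); return s
E
python3 - <<'E'
from h import *
st(); im,W=snap('scene'); save('s1.png',cv2.resize(im[130:290,190:390],(800,640)[:2] if 0 else (750,600),interpolation=cv2.INTER_CUBIC))
E
```

```text
t 2.4 rel [-6.5 -6.5] z 319.9 yaw [-179.9   -0.    93.9] F [-0.3 -0.5  0.5] w 50.3 gf 0.0
```

View pics/s1.png

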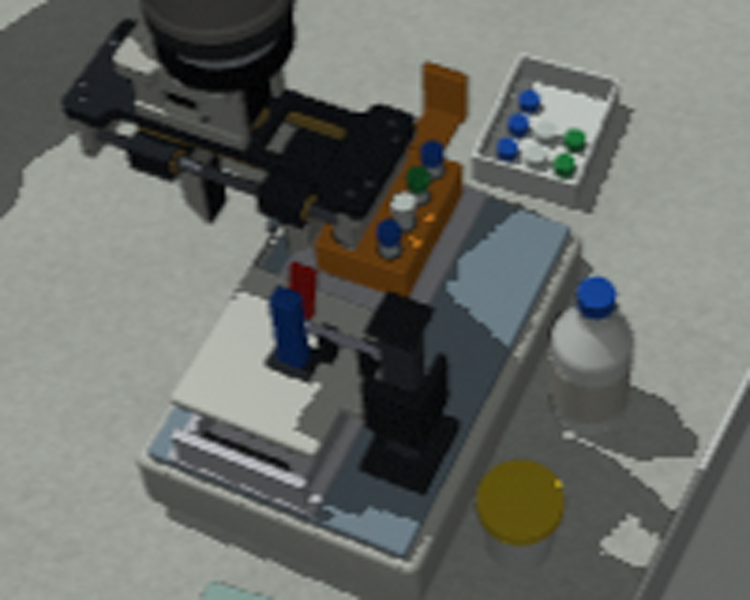

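The close crop shows the post at (290,330), the tail behind it at (303,290), and the pawl shaft running to the black column at (400,330). The space around the post is clear, so I'll go down onto its x faces.

Request:
play_rows([
  [0.65,0.65,0,0],
  [0,0,2,0],
  [0,0,3,0],
  [0,0,3,0],
  [0,0,2,0],
  [0,0,0.9,0],
  [0,0,0,0],
  [0,0,0,0],
])

```text
t: 3.25
ee_pos: [0.559, -0.0886, 0.2129]
eef_rot: [3.14, 0.001, 1.636]
ft_force: [-0.4, 0.1, -0.2]
gripper_width: 0.549
grasp_force: 0.0
```

Run:
```python
from h import *
st(); im,W=snap('scene'); save('s2.png',cv2.resize(im[130:290,190:390],(750,600),interpolation=cv2.INTER_CUBIC))
```

```text
t 3.25 rel [ 0.5 -1.2] z 212.9 yaw [179.9   0.   93.7] F [-0.4  0.1 -0.2] w 50.5 gf 0.0
```

View pics/s2.png

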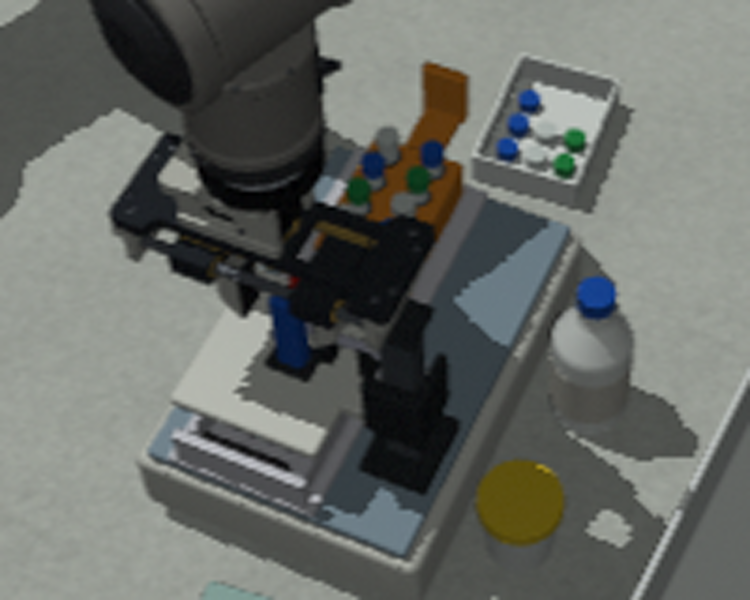

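The fingers straddle the post at (290,330) and the gripper's body clears the column top at (405,320). I'll close.

Request:
play_rows([
  [0,0,0,0],
  [0,0,0,0],
  [0,0,0,0],
  [0,0,0,0],
  [0,0,0,0],
], gripper=-1, grip_force=50)

```text
t: 3.8
ee_pos: [0.5595, -0.0881, 0.212]
eef_rot: [3.139, 0.0, 1.637]
ft_force: [4.8, 0.3, -0.6]
gripper_width: 0.214
grasp_force: 50.0
```

Request:
play_rows([
  [0,0.05,-0.3,0],
  [0,0,-0.3,0],
  [0,0,-0.3,0],
  [0,0,-0.3,0],
  [0,0,0,0],
])

```text
t: 4.3
ee_pos: [0.5595, -0.0881, 0.2229]
eef_rot: [3.141, -0.0, 1.637]
ft_force: [5.1, -0.5, -7.9]
gripper_width: 0.21
grasp_force: 50.0
```

Request:
play_rows([
  [0,0,-0.3,0],
  [0,0,-0.3,0],
  [0,0,-0.3,0],
  [0,0,-0.3,0],
  [0,0,-0.3,0],
  [0,0,-0.3,0],
  [0,0,-0.2,0],
  [0,0,0,0],
])

```text
t: 5.1
ee_pos: [0.5595, -0.0881, 0.2431]
eef_rot: [3.141, -0.0, 1.637]
ft_force: [6.7, 0.0, -6.2]
gripper_width: 0.217
grasp_force: 50.0
```

Run:
```python
from h import *
st(); im,W=snap('top')
hsv=cv2.cvtColor(im,cv2.COLOR_RGB2HSV);x,y,z=W[...,0],W[...,1],W[...,2]
im2,W2=snap('scene')
for w in(W,W2):
    r=rel(w); m=(abs(r[...,1])<55)&(r[...,0]<0)&(r[...,0]>-60)&(w[...,2]>.13)&(w[...,2]<.2)
    print(m.sum(),np.median(w[m][:,2]))
```

```text
t 5.1 rel [ 0.9 -0.6] z 243.1 yaw [180.   -0.   93.8] F [ 6.7  0.  -6.2] w 19.9 gf 50.0
77 0.17861487487516436
564 0.1789890579909308
```

Request:
play_rows([
  [0,0,-0.3,0],
  [0,0,-0.3,0],
  [0,0,-0.3,0],
  [0,0,-0.25,0],
  [0,0,0,0],
  [0,0,0,0],
])

```text
t: 5.8
ee_pos: [0.5594, -0.0881, 0.2552]
eef_rot: [3.14, 0.0, 1.637]
ft_force: [6.2, 1.0, -3.8]
gripper_width: 0.215
grasp_force: 50.0
```

Run:
```python
from h import *
st(); im2,w=snap('scene')
r=rel(w); m=(abs(r[...,1])<55)&(r[...,0]<0)&(r[...,0]>-60)&(w[...,2]>.13)&(w[...,2]<.2)
print(m.sum(),np.median(w[m][:,2]))
```

```text
t 5.8 rel [ 0.9 -0.6] z 255.2 yaw [179.9   0.   93.8] F [ 6.2  1.  -3.8] w 19.8 gf 50.0
557 0.19112765957887357
```

Request:
play_rows([
  [0,0,0.15,0],
  [0,0,0.15,0],
  [0,0,0,0],
  [0,0,0,0],
])

```text
t: 6.25
ee_pos: [0.5594, -0.0881, 0.2521]
eef_rot: [3.14, 0.0, 1.637]
ft_force: [6.4, 0.3, -4.8]
gripper_width: 0.22
grasp_force: 50.0
```

Request:
play_rows([
  [0,0,0,0],
  [0,0,0,0],
  [0,0,0,0],
  [0,0,0,0],
], gripper=0.2)

```text
t: 6.65
ee_pos: [0.5587, -0.0882, 0.2524]
eef_rot: [-3.141, 0.0, 1.637]
ft_force: [-0.3, -0.2, 0.2]
gripper_width: 0.512
grasp_force: 0.0
```

Request:
play_rows([
  [0,0,-1,0],
  [0,0,-2,0],
  [0,0,-3,0],
  [0,0,-3,0],
  [0,0,0,0],
  [0,0,0,0],
])

```text
t: 7.25
ee_pos: [0.5591, -0.0881, 0.3432]
eef_rot: [3.14, 0.001, 1.637]
ft_force: [-0.5, 0.1, -1.0]
gripper_width: 0.601
grasp_force: 0.0
```

Run:
```python
from h import *
st()
for n in('scene','top'):
    im,w=snap(n); r=rel(w); m=(abs(r[...,1])<55)&(r[...,0]<0)&(r[...,0]>-60)&(w[...,2]>.13)&(w[...,2]<.21)
    print(n,m.sum(),np.median(w[m][:,2]))
    hsv=cv2.cvtColor(im,cv2.COLOR_RGB2HSV);H,S=hsv[...,0].astype(int),hsv[...,1]; z=w[...,2]
    o=(H>8)&(H<17)&(S>150)&(w[...,1]>.15)&(z>.155)
    t=w[o]; q=cv2.minAreaRect(rel(t).astype(np.float32)); print('tab rel',len(t),q,t[:,2].max())
    o=(H>8)&(H<17)&(S>150)&(w[...,1]>0)&(w[...,1]<.13)&(z>.115)&(z<.135)
    print('rack',cv2.minAreaRect(rel(w[o]).astype(np.float32)))
```

```text
t 7.25 rel [ 0.5 -0.7] z 343.2 yaw [179.9   0.   93.8] F [-0.5  0.1 -1. ] w 55.3 gf 0.0
scene 682 0.18779096354100389
tab rel 42 ((-7.341836929321289, 264.3725280761719), (31.27922821044922, 11.208436012268066), 9.69742488861084) 0.16660736039087243
rack ((-5.550823211669922, 159.56024169921875), (74.32111358642578, 109.89676666259766), 2.646503210067749)
top 123 0.18708167860572922
tab rel 60 ((-10.565774917602539, 265.9678955078125), (33.822364807128906, 8.201272964477539), 2.692828893661499) 0.16735579930260713
rack ((-7.742195129394531, 162.95452880859375), (73.16712188720703, 110.58040618896484), 1.1446160078048706)
```

Head hangs on the top notch. Next is the tab.

Request:
play_rows([
  [3.6,-0.95,0,0],
  [4.6,0,0,0],
  [4.6,0,0,0],
  [4.6,0,0,0],
  [4.6,0,0,0],
  [4.6,0,0,0],
  [0,0,4,0],
  [0,0,4,0],
  [0,0,4,0],
  [0,0,1,-1.5],
], gripper=0.7)

```text
t: 8.35
ee_pos: [0.529, 0.1763, 0.2069]
eef_rot: [-3.131, 0.001, 1.664]
ft_force: [-0.3, 0.2, -0.5]
gripper_width: 0.85
grasp_force: 0.0
```

Run:
```python
from h import *
st(); im,W=snap('scene'); save('s3.png',cv2.resize(im[80:240,220:420],(750,600),interpolation=cv2.INTER_CUBIC))
```

```text
t 8.35 rel [-12.  265.1] z 206.9 yaw [-1.794e+02  1.000e-01  9.540e+01] F [-0.3  0.2 -0.5] w 78.2 gf 0.0
```

View pics/s3.png

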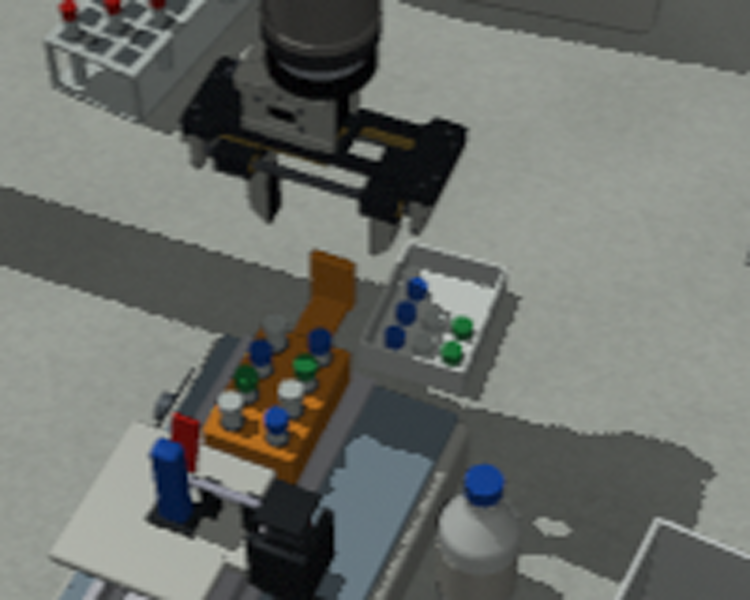

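The raised plate is at (150,500), the rack's tab at (333,280), and the fingers sit above the tab and astride it. I'll go down and grip gently.

Request:
play_rows([
  [0.05,0.25,1,0],
  [0,0,2,0],
  [0,0,2,0],
  [0,0,1.4,0],
  [0,0,0,0],
  [0,0,0,0],
])

```text
t: 9.0
ee_pos: [0.5355, 0.1775, 0.1496]
eef_rot: [3.139, -0.0, 1.663]
ft_force: [-0.1, -0.3, 1.0]
gripper_width: 0.855
grasp_force: 0.0
```

Request:
play_rows([
  [0,0,0,0],
  [0,0,0,0],
  [0,0,0,0],
  [0,0,0,0],
  [0,0,0,0],
  [0,0,0,0],
], gripper=-1, grip_force=15)

```text
t: 9.6
ee_pos: [0.5344, 0.1774, 0.1482]
eef_rot: [-3.141, 0.0, 1.663]
ft_force: [-0.1, 0.0, 1.2]
gripper_width: 0.389
grasp_force: 15.0
```

Run:
```python
from h import *
st()
for n in('scene','top'):
    im,w=snap(n)
    hsv=cv2.cvtColor(im,cv2.COLOR_RGB2HSV);H,S=hsv[...,0].astype(int),hsv[...,1]; z=w[...,2]
    o=(H>8)&(H<17)&(S>150)&(w[...,1]>0)&(w[...,1]<.13)&(z>.115)&(z<.135)
    print('rack',o.sum(),cv2.minAreaRect(rel(w[o]).astype(np.float32)))
```

```text
t 9.6 rel [ -6.5 265.9] z 148.2 yaw [-180.     0.    95.3] F [-0.1  0.   1.2] w 35.8 gf 15.0
rack 436 ((-4.905265808105469, 160.7282257080078), (111.7780532836914, 74.33935546875), 89.6544418334961)
rack 927 ((-7.409568786621094, 162.61090087890625), (72.786865234375, 110.50933837890625), 0.7274168133735657)
```

Request:
play_rows([
  [-0.5,-0.1,0,0],
  [-1,-0.1,0,0.5],
  [-1,-0.05,0,0.5],
  [-1,0,0,0],
  [-1,0,0,0],
  [-1,0,0,0],
  [-0.5,0,0,0],
])

```text
t: 10.4
ee_pos: [0.5369, 0.1161, 0.1482]
eef_rot: [3.142, 0.0, 1.644]
ft_force: [0.3, 3.1, 0.2]
gripper_width: 0.391
grasp_force: 15.0
```

Request:
play_rows([
  [-0.7,0,0,0],
  [-0.7,0,0,0],
  [-0.7,0,0,0],
  [-0.7,0,0,0],
  [0,0,0,0],
])

```text
t: 10.9
ee_pos: [0.539, 0.0881, 0.1482]
eef_rot: [3.142, 0.001, 1.645]
ft_force: [0.5, -2.5, 0.4]
gripper_width: 0.395
grasp_force: 15.0
```

Run:
```python
from h import *
st()
for n in('scene','top'):
    im,w=snap(n)
    hsv=cv2.cvtColor(im,cv2.COLOR_RGB2HSV);H,S=hsv[...,0].astype(int),hsv[...,1]; z=w[...,2]
    r=rel(w);o=(H>8)&(H<17)&(S>150)&(r[...,1]>20)&(r[...,1]<152)&(z>.115)&(z<.135)
    print('rack',o.sum(),cv2.minAreaRect(r[o].astype(np.float32)))
```

```text
t 10.9 rel [ -7.8 176.5] z 148.2 yaw [1.80e+02 1.00e-01 9.42e+01] F [ 0.5 -2.5  0.4] w 36.3 gf 15.0
rack 134 ((-5.930398941040039, 124.08951568603516), (55.10527801513672, 73.23992156982422), 84.42469024658203)
rack 391 ((-10.329835891723633, 81.8919906616211), (53.60272979736328, 72.81512451171875), 89.09700775146484)
```

Request:
play_rows([
  [-0.5,0,0,0],
  [-0.7,0,0,0],
  [-0.7,0,0,0],
  [-0.7,0,0,0],
  [-0.7,0,0,0],
  [-0.7,0,0,0],
  [-0.7,0,0,0],
  [-0.7,0,0,0],
  [-0.5,0,0,0],
  [0,0,0,0],
])

```text
t: 12.0
ee_pos: [0.5434, 0.0293, 0.1482]
eef_rot: [3.142, 0.001, 1.645]
ft_force: [-0.3, -1.8, 0.3]
gripper_width: 0.389
grasp_force: 15.0
```

Request:
play_rows([
  [-0.2,0,0,0],
  [-0.2,0,0,0],
  [-0.2,0,0,0],
  [-0.2,0,0,0],
  [0,0,0,0],
])

```text
t: 12.5
ee_pos: [0.5439, 0.0225, 0.1482]
eef_rot: [-3.142, 0.0, 1.646]
ft_force: [0.2, 1.8, 1.8]
gripper_width: 0.39
grasp_force: 15.0
```

```bash
python3 -c "
from h import *
st()"
```

```text
t 12.5 rel [ -7.3 110.7] z 148.2 yaw [-180.     0.    94.3] F [0.2 1.8 1.8] w 35.9 gf 15.0
```

Request:
play_rows([
  [-0.15,0,0,0],
  [-0.15,0,0,0],
  [-0.15,0,0,0],
  [0,0,0,0],
])

```text
t: 12.9
ee_pos: [0.5442, 0.0179, 0.1482]
eef_rot: [3.142, 0.0, 1.645]
ft_force: [-0.0, 2.2, 2.4]
gripper_width: 0.392
grasp_force: 15.0
```

Request:
play_rows([
  [-0.1,0,0,0],
  [-0.1,0,0,0],
  [0,0,0,0],
])

```text
t: 13.2
ee_pos: [0.5444, 0.016, 0.1482]
eef_rot: [3.142, 0.0, 1.645]
ft_force: [-0.4, 1.7, 2.0]
gripper_width: 0.393
grasp_force: 15.0
```

Request:
play_rows([
  [-0.1,0,0,0],
  [0,0,0,0],
])

```text
t: 13.4
ee_pos: [0.5445, 0.015, 0.1482]
eef_rot: [3.141, 0.0, 1.646]
ft_force: [0.1, 2.4, 2.7]
gripper_width: 0.392
grasp_force: 15.0
```

Request:
play_rows([
  [-0.1,0,0,0],
  [0,0,0,0],
])

```text
t: 13.6
ee_pos: [0.5445, 0.0141, 0.1482]
eef_rot: [-3.142, 0.0, 1.645]
ft_force: [-0.0, 2.5, 2.4]
gripper_width: 0.389
grasp_force: 15.0
```

Request:
play_rows([
  [-0.1,0,0,0],
  [0,0,0,0],
])

```text
t: 13.8
ee_pos: [0.5446, 0.0132, 0.1482]
eef_rot: [3.142, -0.0, 1.645]
ft_force: [-0.4, 3.6, 3.0]
gripper_width: 0.386
grasp_force: 15.0
```

Run:
```python
from h import *
st()
im,w=snap('top'); r=rel(w); z=w[...,2]
hsv=cv2.cvtColor(im,cv2.COLOR_RGB2HSV);H,S=hsv[...,0].astype(int),hsv[...,1]
m=(abs(r[...,1])<75)&(r[...,0]<-15)&(r[...,0]>-70)&(z>.18)&(z<.195)
p=r[m]; print('plate y', np.percentile(p[:,1],[.5,99.5]),'x',p[:,0].min())
save('s4.png',cv2.resize(im[160:300,240:440],(800,560),interpolation=cv2.INTER_CUBIC))
```

```text
t 13.8 rel [ -7.2 101.4] z 148.2 yaw [180.   -0.   94.3] F [-0.4  3.6  3. ] w 35.5 gf 15.0
plate y [-59.55783275  59.00692668] x -65.92194779570042
```

View pics/s4.png

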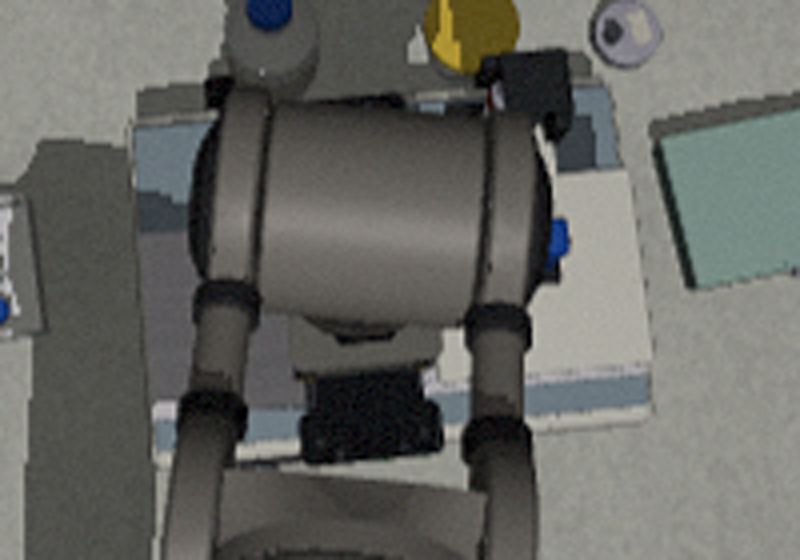

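The arm covers the rack in the top view. The post at (557,240) is still up. The force is just starting to rise, so I'll step another millimetre.

Request:
play_rows([
  [-0.1,0,0,0],
  [0,0,0,0],
])

```text
t: 14.05
ee_pos: [0.5446, 0.0126, 0.1482]
eef_rot: [-3.141, -0.001, 1.646]
ft_force: [-1.3, 5.8, 3.0]
gripper_width: 0.393
grasp_force: 15.0
```

Request:
play_rows([
  [-0.05,0,0,0],
  [0,0,0,0],
])

```text
t: 14.25
ee_pos: [0.5445, 0.0124, 0.1482]
eef_rot: [-3.141, -0.001, 1.646]
ft_force: [-1.4, 7.2, 2.8]
gripper_width: 0.388
grasp_force: 15.0
```

Contact with the buffer is confirmed at about 5 N. I'll release and rise.

Request:
play_rows([
  [0.05,0,0,0],
  [0,0,0,0],
  [0,0,0,0],
  [0,0,0,0],
], gripper=0.3)

```text
t: 14.65
ee_pos: [0.5446, 0.0118, 0.1481]
eef_rot: [-3.141, 0.0, 1.645]
ft_force: [-1.1, 0.0, 0.2]
gripper_width: 0.641
grasp_force: 0.0
```

Request:
play_rows([
  [0,0,-2,0],
  [0,0,-4,0],
  [0,0,-5,0],
  [0,0,-5,0],
  [0,0,-4,0],
  [3,0,0,0],
  [5,0,0,0],
  [5,0,0,0],
  [0,0,0,0],
  [0,0,0,0],
])

```text
t: 15.65
ee_pos: [0.5347, 0.1426, 0.348]
eef_rot: [-3.141, 0.001, 1.648]
ft_force: [0.5, -0.9, -0.0]
gripper_width: 0.649
grasp_force: 0.0
```

Run:
```python
from h import *
st()
for n in('top','scene'):
    im,w=snap(n); r=rel(w); z=w[...,2]
    save('s5%s.png'%n,cv2.resize(im[160:300,240:440] if n=='top' else im[130:290,190:390],(800,560),interpolation=cv2.INTER_CUBIC))
    hsv=cv2.cvtColor(im,cv2.COLOR_RGB2HSV);H,S=hsv[...,0].astype(int),hsv[...,1]
    org=(H>8)&(H<17)&(S>150)
    m=org&(z>.155)&(r[...,1]>60)&(r[...,1]<130)&(r[...,0]<40); print(n,'tab',m.sum(),cv2.minAreaRect(r[m].astype(np.float32)))
    m=(abs(r[...,1])<75)&(r[...,0]<-15)&(r[...,0]>-70)&(z>.18)&(z<.195)
    p=r[m]; print('plate',np.median(z[m]), np.percentile(p[:,1],[.5,99.5]),np.percentile(p[:,0],.5))
    q=(abs(r[...,0])<25)&(abs(r[...,1])<40)&(S>120)&(z>.2)
    b=q&(abs(H-112)<14)&(z>.258); print('post top',b.sum(),np.median(r[b],0),z[b].max(),cv2.minAreaRect(r[b].astype(np.float32)))
    b=q&((H<5)|(H>174))&(z>.235); print('tail',b.sum(),r[b].min(0),r[b].max(0),z[b].max())
    b=q&((H<5)|(H>174))&(z>z[b].max()-.006); print('tail top',b.sum(),r[b].min(0),r[b].max(0))
    m=(z>.145)&(z<.165)&(r[...,1]>20)&(r[...,1]<62)&(r[...,0]<40)&(r[...,0]>-50); print('caps z',np.percentile(z[m],[50,80,95,99]) if m.sum() else 0)
```

```text
t 15.65 rel [ -8.5 231.1] z 348.0 yaw [-180.     0.    94.4] F [ 0.5 -0.9 -0. ] w 59.7 gf 0.0
top tab 64 ((-9.934490203857422, 102.15190124511719), (9.205018997192383, 34.411861419677734), 84.54086303710938)
plate 0.18725329935843382 [-59.06785208  59.54638206] -65.76278022303408
post top 71 [-1.46382691  1.03707056] 0.2679696895090006 ((-1.6048493385314941, 0.6360721588134766), (14.194263458251953, 18.747726440429688), 84.52667999267578)
tail 38 [-9.60347821 15.5818744 ] [ 8.04977451 28.31966965] 0.2650624943331842
tail top 20 [-8.52770206 23.8961572 ] [ 8.04977451 28.31966965]
caps z 0
scene tab 46 ((-7.504491806030273, 100.67204284667969), (10.700104713439941, 32.88566589355469), 87.75669860839844)
plate 0.18791700273887835 [-60.76333669  58.36778474] -64.93917004857103
post top 46 [ 1.19350863 -2.49402518] 0.26921328540896605 ((1.6230502128601074, -0.9855756759643555), (16.56964874267578, 15.537864685058594), 1.5384066104888916)
tail 63 [-8.1993511  13.60382773] [10.38526185 30.71991168] 0.2649252247662184
tail top 20 [-8.1993511  20.98887425] [ 8.09735565 30.71991168]
caps z 0
```

View pics/s5top.png

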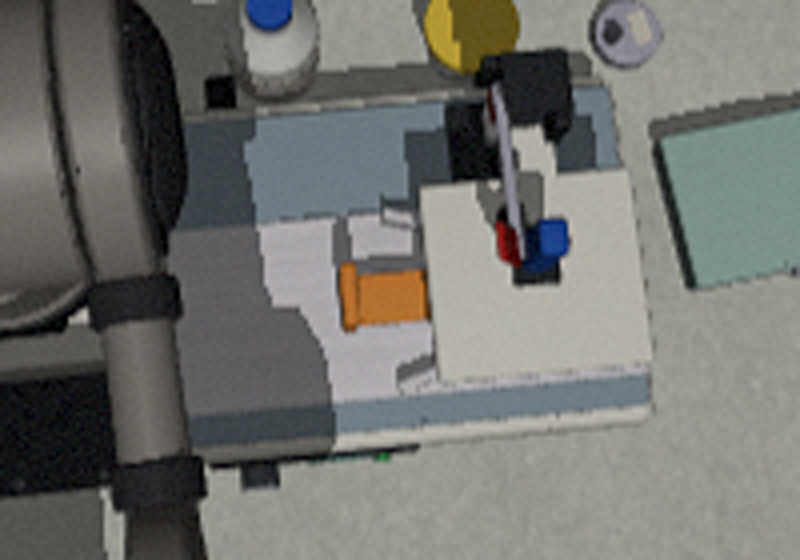

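The rack's handle is in at (385,295), its tab end at (348,295) is home, and the head is still up with the post at (552,240) and the tail at (508,243). Next I'll turn 90° and pinch along y.

Request:
play_rows([
  [0,0,0,8.5],
  [0,0,0,8.5],
  [0,0,0,8.5],
  [0,0,0,8.5],
  [0,0,0,8.5],
  [0,0,0,8.5],
  [0,0,0,8.5],
  [0,0,0,8.5],
  [0,0,0,8.5],
  [0,0,0,8.5],
], gripper=0.5, grip_force=25)

```text
t: 16.75
ee_pos: [0.5353, 0.1399, 0.3482]
eef_rot: [3.141, 0.0, 0.153]
ft_force: [0.1, -0.3, 0.2]
gripper_width: 0.75
grasp_force: 0.0
```

Request:
play_rows([
  [0,0,0,5.6],
  [0.9,3.5,0,0],
  [0,4.5,0,0],
  [0,4.5,0,0],
  [0,4.5,0,0],
  [0,4,0,0],
  [0,1.7,0,0],
  [0,0,0,0],
  [0,0,0,0],
])

```text
t: 17.65
ee_pos: [0.5583, -0.0843, 0.3482]
eef_rot: [-3.141, 0.0, 0.063]
ft_force: [-0.1, -0.3, 0.5]
gripper_width: 0.748
grasp_force: 0.0
```

```bash
python3 -c "
from h import *
st()"
```

```text
t 17.65 rel [0.  3.2] z 348.2 yaw [-180.     0.     3.6] F [-0.1 -0.3  0.5] w 68.8 gf 0.0
```

Request:
play_rows([
  [0.05,-0.1,2,0],
  [0,0,3,0],
  [0,0,3,0],
  [0,0,1.7,0],
  [0,0,0,0],
  [0,0,0,0],
])

```text
t: 18.25
ee_pos: [0.5593, -0.082, 0.252]
eef_rot: [3.141, -0.001, 0.066]
ft_force: [0.3, -1.0, 0.3]
gripper_width: 0.751
grasp_force: 0.0
```

Run:
```python
from h import *
st(); im,W=snap('scene'); save('s6.png',cv2.resize(im[130:290,190:390],(750,600),interpolation=cv2.INTER_CUBIC))
```

```text
t 18.25 rel [1.1 5.4] z 252.0 yaw [180.   -0.    3.8] F [ 0.3 -1.   0.3] w 69.1 gf 0.0
```

View pics/s6.png

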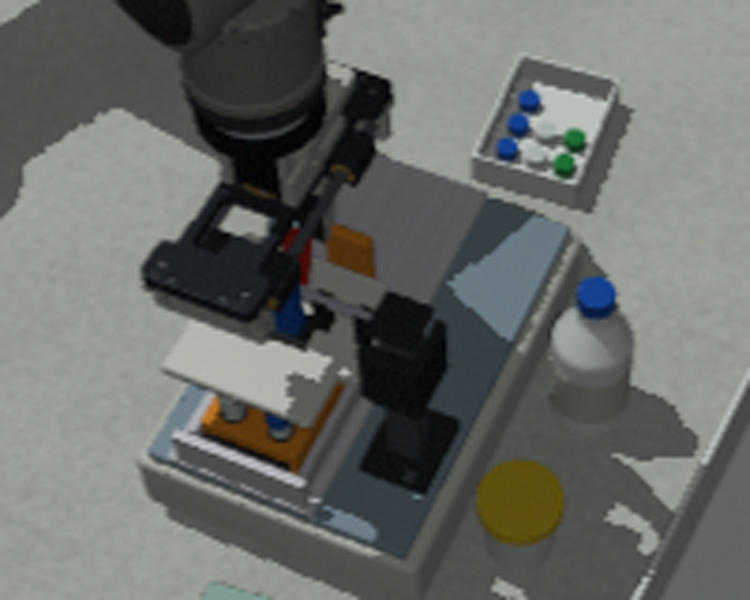

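The fingers straddle the post and tail at (292,280), and the rack is under the raised plate at (270,420). I'll trim 1 mm and pinch.

Request:
play_rows([
  [0,0.12,0,0],
  [0,0,0,0],
])

```text
t: 18.5
ee_pos: [0.5595, -0.0844, 0.2524]
eef_rot: [3.141, -0.002, 0.064]
ft_force: [0.3, -0.1, -0.8]
gripper_width: 0.753
grasp_force: 0.0
```

Request:
play_rows([
  [0,0,0,0],
  [0,0,0,0],
  [0,0,0,0],
  [0,0,0,0],
  [0,0,0,0],
  [0,0,0,0],
  [0,0,0,0],
], gripper=-1, grip_force=25)

```text
t: 19.2
ee_pos: [0.559, -0.0838, 0.2507]
eef_rot: [-3.141, 0.001, 0.065]
ft_force: [1.2, 4.3, -2.6]
gripper_width: 0.267
grasp_force: 25.0
```

```bash
cat >> h.py <<'E'
def plate():
    st(); im,w=snap('scene'); r=rel(w); z=w[...,2]
    m=(abs(r[...,1])<58)&(r[...,0]<-25)&(r[...,0]>-64)&(z>.16)&(z<.2)
    print('plate z',m.sum(),np.median(z[m])*1000)
E
python3 -c "
from h import *
plate()"
```

```text
t 19.2 rel [0.7 3.6] z 250.7 yaw [-180.     0.     3.7] F [ 1.2  4.3 -2.6] w 24.5 gf 25.0
plate z 205 184.25246507328907
```

The pinch holds: 24.5 mm across, and the head sank 3.5 mm. I'll lower it slowly, with roughly 11 mm to go to the caps.

Request:
play_rows([
  [0,0,0.1,0],
  [0,0,0.1,0],
  [0,0,0.1,0],
  [0,0,0.1,0],
  [0,0,0.1,0],
  [0,0,0,0],
])

```text
t: 19.85
ee_pos: [0.559, -0.0839, 0.2456]
eef_rot: [-3.141, 0.001, 0.064]
ft_force: [1.0, 5.4, -3.1]
gripper_width: 0.269
grasp_force: 25.0
```

```bash
python3 -c "
from h import *
plate()"
```

```text
t 19.85 rel [0.7 3.6] z 245.6 yaw [-179.9    0.     3.7] F [ 1.   5.4 -3.1] w 24.7 gf 25.0
plate z 205 179.01468155864663
```

Tracking well. Continuing in small steps.

Request:
play_rows([
  [0,0,0.1,0],
  [0,0,0.1,0],
  [0,0,0.1,0],
  [0,0,0,0],
])

```text
t: 20.3
ee_pos: [0.559, -0.0839, 0.2426]
eef_rot: [-3.141, 0.001, 0.064]
ft_force: [1.9, 4.8, -3.7]
gripper_width: 0.268
grasp_force: 25.0
```

Request:
play_rows([
  [0,0,0.05,0],
  [0,0,0.05,0],
  [0,0,0,0],
])

```text
t: 20.6
ee_pos: [0.559, -0.0838, 0.2417]
eef_rot: [-3.141, 0.001, 0.064]
ft_force: [1.7, 5.2, -3.7]
gripper_width: 0.266
grasp_force: 25.0
```

Request:
play_rows([
  [0,0,0.05,0],
  [0,0,0.05,0],
  [0,0,0,0],
])

```text
t: 20.9
ee_pos: [0.559, -0.0839, 0.2407]
eef_rot: [-3.141, 0.001, 0.064]
ft_force: [1.0, 5.0, -2.6]
gripper_width: 0.27
grasp_force: 25.0
```

Request:
play_rows([
  [0,0,0.05,0],
  [0,0,0.05,0],
  [0,0,0,0],
])

```text
t: 21.2
ee_pos: [0.559, -0.0839, 0.2398]
eef_rot: [-3.141, 0.0, 0.064]
ft_force: [0.8, 5.0, -2.8]
gripper_width: 0.266
grasp_force: 25.0
```

Request:
play_rows([
  [0,0,0.05,0],
  [0,0,0,0],
])

```text
t: 21.4
ee_pos: [0.559, -0.0838, 0.2392]
eef_rot: [-3.141, 0.001, 0.064]
ft_force: [1.1, 4.9, -3.8]
gripper_width: 0.27
grasp_force: 25.0
```

```bash
python3 -c "
from h import *
plate()"
```

```text
t 21.4 rel [0.7 3.6] z 239.2 yaw [-179.9    0.     3.7] F [ 1.1  4.9 -3.8] w 24.8 gf 25.0
plate z 198 172.9604573313518
```

Request:
play_rows([
  [0,0,0.05,0],
  [0,0,0,0],
])

```text
t: 21.65
ee_pos: [0.559, -0.0838, 0.2387]
eef_rot: [-3.141, 0.001, 0.064]
ft_force: [0.4, 5.8, -2.0]
gripper_width: 0.266
grasp_force: 25.0
```

Request:
play_rows([
  [0,0,0.05,0],
  [0,0,0,0],
])

```text
t: 21.85
ee_pos: [0.559, -0.0839, 0.2383]
eef_rot: [-3.141, 0.0, 0.064]
ft_force: [1.3, 4.8, -3.7]
gripper_width: 0.266
grasp_force: 25.0
```

Request:
play_rows([
  [0,0,0.05,0],
  [0,0,0,0],
])

```text
t: 22.05
ee_pos: [0.559, -0.0839, 0.2378]
eef_rot: [-3.141, 0.001, 0.064]
ft_force: [1.3, 4.9, -3.7]
gripper_width: 0.265
grasp_force: 25.0
```

Request:
play_rows([
  [0,0,0.05,0],
  [0,0,0,0],
])

```text
t: 22.25
ee_pos: [0.559, -0.0838, 0.2372]
eef_rot: [-3.141, 0.001, 0.064]
ft_force: [1.4, 5.4, -3.2]
gripper_width: 0.267
grasp_force: 25.0
```

Request:
play_rows([
  [0,0,0.05,0],
  [0,0,0,0],
])

```text
t: 22.45
ee_pos: [0.559, -0.0838, 0.2368]
eef_rot: [-3.141, 0.001, 0.064]
ft_force: [0.6, 6.0, -2.7]
gripper_width: 0.266
grasp_force: 25.0
```

Request:
play_rows([
  [0,0,0.05,0],
  [0,0,0,0],
])

```text
t: 22.65
ee_pos: [0.559, -0.0838, 0.2363]
eef_rot: [-3.141, 0.0, 0.064]
ft_force: [1.1, 4.7, -3.5]
gripper_width: 0.27
grasp_force: 25.0
```

Request:
play_rows([
  [0,0,0.05,0],
  [0,0,0,0],
])

```text
t: 22.85
ee_pos: [0.559, -0.0839, 0.2359]
eef_rot: [-3.141, 0.0, 0.064]
ft_force: [0.6, 5.5, -2.3]
gripper_width: 0.264
grasp_force: 25.0
```

Request:
play_rows([
  [0,0,0.05,0],
  [0,0,0,0],
])

```text
t: 23.05
ee_pos: [0.559, -0.0839, 0.2356]
eef_rot: [-3.141, 0.0, 0.064]
ft_force: [0.0, 5.1, -1.9]
gripper_width: 0.268
grasp_force: 25.0
```

Run:
```python
from h import *
plate()
d=np.load('top.npz'); r=rel(d['W']); z=d['W'][...,2]
m=(r[...,1]>105)&(r[...,1]<220)&(abs(r[...,0]+6)<38)&(z>.13); print('caps',np.percentile(z[m],[50,70,80,90,95,99]).round(4))
d=np.load('scene.npz'); r=rel(d['W']); z=d['W'][...,2]
m=(r[...,1]>105)&(r[...,1]<220)&(abs(r[...,0]+6)<38)&(z>.13); print('caps',np.percentile(z[m],[50,70,80,90,95,99]).round(4))
```

```text
t 23.05 rel [0.7 3.6] z 235.6 yaw [-180.     0.     3.7] F [ 0.   5.1 -1.9] w 24.6 gf 25.0
plate z 195 169.5884015927065
caps [0.1515 0.1524 0.153  0.1537 0.1542 0.1557]
caps [0.1496 0.1518 0.1526 0.154  0.1551 0.1567]
```

Request:
play_rows([
  [0,0,0.05,0],
  [0,0,0,0],
])

```text
t: 23.3
ee_pos: [0.559, -0.0839, 0.2354]
eef_rot: [-3.141, -0.0, 0.064]
ft_force: [-0.4, 5.5, 0.6]
gripper_width: 0.267
grasp_force: 25.0
```

Request:
play_rows([
  [0,0,0.05,0],
  [0,0,0,0],
])

```text
t: 23.5
ee_pos: [0.559, -0.0839, 0.2351]
eef_rot: [-3.141, -0.0, 0.064]
ft_force: [-0.1, 5.2, 1.9]
gripper_width: 0.268
grasp_force: 25.0
```

The pad bears on the caps at about 5 N. I'll let go and rise.

Request:
play_rows([
  [0,0,0,0],
  [0,0,0,0],
  [0,0,0,0],
  [0,0,0,0],
  [0,0,0,0],
], gripper=0.5)

```text
t: 24.0
ee_pos: [0.5591, -0.0851, 0.2348]
eef_rot: [3.14, -0.0, 0.064]
ft_force: [0.3, 0.4, 0.8]
gripper_width: 0.654
grasp_force: 0.0
```

Request:
play_rows([
  [0,0,-1,0],
  [0,0,-3,0],
  [0,0,-4,0],
  [0,0,-4,0],
  [0,0,0,0],
  [0,0,0,0],
  [0,0,0,0],
])

```text
t: 24.7
ee_pos: [0.5586, -0.0844, 0.3539]
eef_rot: [-3.141, 0.002, 0.064]
ft_force: [-0.1, -0.6, -0.0]
gripper_width: 0.746
grasp_force: 0.0
```

Run:
```python
from h import *
plate(); im,W=snap('scene'); save('s7.png',cv2.resize(im[130:290,190:390],(750,600),interpolation=cv2.INTER_CUBIC))
```

```text
t 24.7 rel [0.3 3.1] z 353.9 yaw [-1.8e+02  1.0e-01  3.7e+00] F [-0.1 -0.6 -0. ] w 68.6 gf 0.0
plate z 524 169.43649723148647
```

View pics/s7.png

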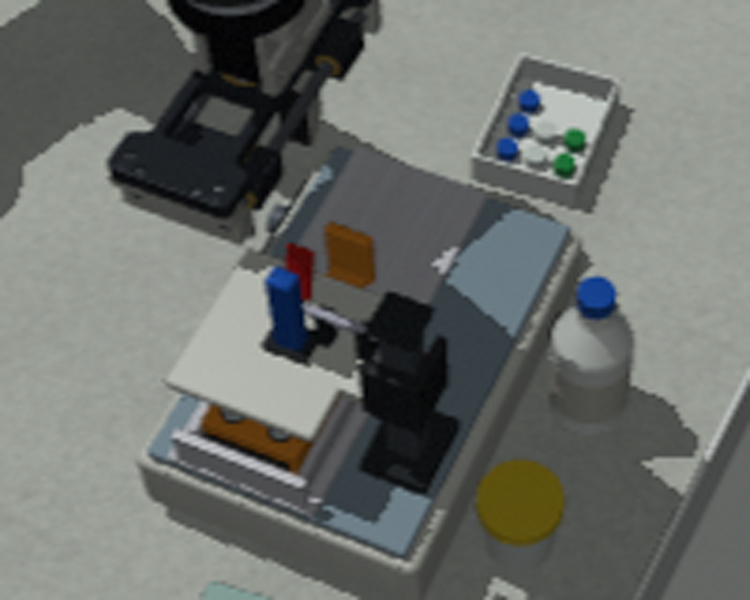

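The plate at (260,350) rests on the caps at a press height of about 32 mm. That is above the 30 mm tooth, so the caps carry it. The tab at (350,255) is home and the arm is clear. I'll hand the job in.

```bash
python3 -c "
from h import *
print(robot.close_job())"
```

```text
the job is handed in; nothing more can be done
None
```

The job is handed in but no verdict came back: the rack is home against the end stop, the press head is let go with its pad resting on the tube caps, and the arm is clear, about 25 s into the 67 s limit.

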